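Open the gas cylinder's cap of unknown thread hand

ROBOT

A 7-joint arm with a two-finger parallel gripper is mounted at the origin on a cart in front of the work surface, level with it; the furniture and walls round the work are solid. World frame = base frame: x ahead of the robot, y to its left, z up, the work surface at z = 0. Lengths are in m, angles in rad, forces in N, time in s.
With the tool pointing down it reaches from about 0.35 to 0.9 m from the base axis. Payload 8.1 kg.
Tool frame: the origin (TCP) lies on the centre line of the jaws, within the pads' length; the fingertips stand 17 mm ahead of it and the grasp point (between the pads) lies 2 mm behind it; z points along the fingers, y is the direction in which the jaws open and shut (so a half turn about z gives the same grasp; the last joint's range is limited). The gripper opens to 92 mm and grips with 3 to 60 N. Pads are 19 mm wide; open, the fingers measure 130 mm over their backs; the gripper's body (75 mm by 190 mm) begins 47 mm behind the grasp point.
Start: joints at [1.242, 0.434, 0.025, 1.573, -0.012, 1.134, -0.075], TCP at [0.14, -0.609, 0.244] pointing down, gripper open.
Joint ranges: [-2.62, 2.62], [-0.44, 2.09], [-1.27, 1.32], [0.08, 2.57], [-1.32, 4.46], [0.12, 2], [-2.74, 2.74]. Speed limits (rad/s): [2.22, 2.22, 3.01, 3.01, 3.14, 3.14, 3.14].

INTERFACE

Orientations are given as a rotation vector (axis times angle).
In Python, from cell import arm, imaging, job gives the robot as it stands.
- The arm moves only by the tool jog_arm, never from a script. Its argument "moves" is a list of rows, each an object with "fingers": the closure, from -1 (fully open) to 1 (shut); "xyz": the shift along the tool's x, y, z in cm, a list of three; "angular": the turn, a rotation vector about the tool's x, y, z in rad, a list of three. In form: [{"fingers": fingers, "xyz": [dx, dy, dz], "angular": [ax, ay, az]}, ...]. A call has 1 to 12 rows; each row is the pose to reach, as a shift and turn from the pose commanded when the call began, along the tool's axes at that moment; what a row does not reach only later rows make up. A row lasts 1/8 s, in which the tool goes at most 62.5 mm and 10.7 degrees, less where a joint would pass 70% of its speed; a pose out of reach is approached as far as the arm can. A call with a gripper value outside its range is refused whole. The fingers move at their own pace and stop on an object; "grip_force" is the grip in N (left out, the last holds). Time passes only in rows, so rows that repeat a pose let the fingers close. It gives the time, the measured TCP pose, the force and the opening at its end, in the units of the state.
- arm.observe(): the state, without advancing time (a new reading comes with each control period).
- imaging.get_image(name): name is "side" or "top" or "wrist"; returns the picture (420x560x3 uint8, red, green, blue); there is no depth.
- imaging.camera_params(name): a dict with "fx", "fy", "cx", "cy" (pixels), "dist" ([k1, k2, p1, p2, k3] as OpenCV has them; the pictures are not rectified), "rvec" (rotation vector, rad) and "tvec" (3), from world to camera coordinates, as OpenCV has them; the wrist camera has in their place "hand_eye" (4x4, takes a point from camera to tool coordinates, whose origin is the TCP and whose axes are the flange's). Camera axes: x right, y down, z forward; pixel columns grow to the right and rows downward; lengths in m; the calibration is good to about 2 mm. A picture is of the moment at which its call begins: read the wrist's pose just before it. camera_params takes no time and is no camera call.
- job.sign_off(): hands the job in, once; it reports no verdict.
The state is a dict: "clock": time; "joints": joint angles; "dq": joint speeds; "joint_efforts": joint torques, N m; "position": TCP position; "ee_rot": TCP orientation; "force": force on the tool from outside, world axes, zero at the start; "ft_torque": the same for the moment, N m; "width": opening from 0.0 (shut) to 1.0 (fully open).
Only numpy, scipy, OpenCV 4.12 (cv2) and the standard library are available. Lean on these libraries where they do the work, as an engineer would, in place of code of your own. Each camera call takes 0.05 s, during which the arm holds its last target. There are 200 camera calls.

TASK

Take the red cap off the soda-maker gas cylinder that stands clamped on the worktop. Some of these caps have a left-hand thread and some a right-hand one, and you cannot see which: try to loosen it both ways until you find the way it turns, run it off, lift it and finish while still holding it in the gripper, the right way up and still, above the height of the cylinder's mouth and off to one side so that the mouth is fully uncovered. Do not drop the cap or disturb the things standing around.

Things in the scene. Friction and masses are not known exactly. Their poses are not given: they have to be found in the camera images.
- gas_cylinder: Upright pale silver gas cylinder with a blue band, 70 mm across, clamped in a black cup (86 mm across) on a round dark foot 120 mm across and 18 mm high; a small black clamp screw sticks out of the cup towards -x. All of it is fixed. Origin: centre of the underside, on the worktop; z up the cylinder's axis. The shoulder ends 132 mm up.
- mouth (a point): Centre of the cylinder's mouth, the top of its brass neck (45 mm across, hidden under the cap), 150 mm above the worktop. Turned the wrong way, the cap meets a stiff stop after 0.1 to 0.25 rad: with a 60 N grip the moment about the vertical passes 0.6 N m within 0.5 rad of wrist turn, then the fingers may slip; free turning needs under 0.2 N m.
- cap: Loose round red cap with a ribbed edge, 58 mm across, 34 mm high, 0.2 to 0.33 kg, upright on the neck. Origin: centre of its open underside; z up; x along the white stripe on its top. Screwed on, its origin is 136 mm above the cylinder's, its x along the cylinder's x within 0.06 rad. Its loosening direction, clockwise or anticlockwise, changes from start to start and cannot be seen.
- cap_top (a point): Centre of the cap's flat top, 34 mm above its underside. A coarse quick thread with two lugs holds the cap: it turns easily without rising and is free after 0.8 to 1.25 rad in its loosening direction (1.05 rad is best); near 1.3 rad it meets an end stop. Until free it has about 2 mm of lift and is then held firmly.
- mug_tea: White mug with grey dots, 82 mm across, 91 mm high, upright; bystander. Origin: centre of the underside.
- spice_jar_a: Spice jar with a white top, 47 mm across, 108 mm high; bystander. Origin: centre of the underside.
- spice_jar_b: Spice jar with a dark brown top, 41 mm across, 105 mm high; bystander. Origin: centre of the underside.
- keys: Bunch of keys lying flat, 104 x 115 x 8 mm; bystander. Origin: centre of the underside.
- teaspoon_a: Teaspoon lying flat, 130 x 26 x 11 mm; bystander. Origin: centre of the underside.
- tin: Short food tin with a blue label, 75 mm across, 58 mm high; bystander. Origin: centre of the underside.
- garlic: Garlic bulb, 53 mm; bystander. Origin: centre of the underside.
Not all that is in view belongs to the job. Leave any pink look-alike of the gas_cylinder alone. Of the things shaped like the cap, the red one is meant.

How it is judged:
On the way, in this order (a step that is already met when the one before it is completed fails the run):
1. the cap, still down on its neck, is turned free of its thread (more than 0.7 rad) (angle between the x axis of cap and the x axis of gas_cylinder, either way round above 0.7 rad and z of cap in the frame of gas_cylinder below 0.146 m), for 0.1 s.
2. the cap is lifted off the neck in the fingers (z of cap in the frame of gas_cylinder above 0.155 m and contact force between the fingers and cap above 1 N), for 0.2 s.
At the end, for the whole second after the job is handed in: The cap is held in the fingers, upright within 0.35 rad and still (under 0.03 m/s), its underside more than 150 mm above the worktop (the mouth's height), its axis more than 50 mm to the side of the cylinder's, and it does not touch the cylinder (contact force between the fingers and cap above 1 N and contact force between cap and gas_cylinder below 0.1 N and height (world z) of cap above 0.15 m and horizontal distance between cap and gas_cylinder above 0.05 m and angle between cap's own z axis and vertical below 0.35 rad and linear speed of cap below 0.03 m/s); the arm keeps its last pose, push and grip.
It fails at once if the cap is dropped (height (world z) of cap below 0.1 m).
It fails at once if a thing standing around is disturbed (moved more than 30 mm) (distance of any of mug_tea, spice_jar_a, spice_jar_b, keys, teaspoon_a, tin, garlic from where it was at the start of the episode above 0.03 m).
It also fails if it takes over 51 s, if anything falls off the work surface, if the arm or the gripper's body presses on something with over 40 N, if the wrist force passes 120 N, or if a joint passes its speed limit or range.

## Working session

There is one attempt and no reset: what is moved stays moved. The work goes in short steps, Python scripts to look and compute and a tool call to move; the robot and the scene stay as the last step left them, time stands still between calls to the robot, and variables do not carry over. Pictures are saved under pics/ and viewed, about 8 in all and at most 12, crops included, and the job is handed in when it is done.

Besides the shell and the picture viewer there is one more tool, called after "Request:" as a command line: name --argument value ..., lists and objects as JSON in quotes. jog_arm: Moves the arm, as the interface text tells. Its arguments: {"type":"object","properties":{"moves":{"type":"array"},"grip_force":{"type":"number"}},"required":["moves"]}

```bash
mkdir -p pics; ls
python3 - <<'E'
from cell import arm, imaging, job
import cv2,numpy as np
print(arm.observe())
a=imaging.get_image("top");b=imaging.get_image("side")
cv2.imwrite("pics/top0.png",a[:,:,::-1]);cv2.imwrite("pics/side0.png",b[:,:,::-1])
for n in("top","side","wrist"):print(n,imaging.camera_params(n))
E
```

```text
pics
{'clock': 0.0, 'joints': array([ 1.24240856,  0.4352189 ,  0.02499005,  1.57411181, -0.01159418,
        1.13398089, -0.07507715]), 'dq': array([-0.0005429 , -0.00015272,  0.00196006,  0.00100497,  0.00158118,
       -0.00184091, -0.00051748]), 'joint_efforts': array([-2.85375072e-04, -6.67874622e+01,  9.84750688e-01, -3.14462829e+01,
       -6.04867330e-02,  4.29584796e-02,  1.86236693e-04]), 'position': array([ 0.13974705, -0.60867657,  0.24294199]), 'ee_rot': array([-3.12007559e+00, -3.53646529e-01,  5.19226645e-04]), 'force': array([ 0.34095395,  0.03070955, -0.25616699]), 'ft_torque': array([-1.87845856e-02,  5.40469567e-05,  1.13473832e-02]), 'width': 0.9979720679687544}
top {'fx': 480.13163548292766, 'fy': 480.13163548292766, 'cx': 280.63586559053687, 'cy': 210.2933958900425, 'dist': array([-0.11360672,  0.        ,  0.        ,  0.        ,  0.        ]), 'rvec': array([ 2.17446979, -2.1327727 ,  0.16609722]), 'tvec': array([0.02970305, 0.56767774, 1.25511016])}
side {'fx': 471.8485192994119, 'fy': 471.8485192994119, 'cx': 281.3966523276836, 'cy': 207.93141517273725, 'dist': array([0.02601558, 0.        , 0.        , 0.        , 0.        ]), 'rvec': array([ 0.38255617, -2.7334848 ,  1.20374913]), 'tvec': array([0.51693503, 0.16247094, 1.18553737])}
wrist {'fx': 310.385283766799, 'fy': 310.385283766799, 'cx': 274.7086644872546, 'cy': 212.61704757822326, 'dist': array([-0.02565564,  0.        ,  0.        ,  0.        ,  0.        ]), 'hand_eye': array([[-7.04295101e-04, -9.62289445e-01, -2.72026706e-01,
         7.34526943e-02],
       [ 9.99999413e-01, -9.01625653e-04,  6.00419580e-04,
        -2.01205014e-03],
       [-8.23043681e-04, -2.72026124e-01,  9.62289515e-01,
        -1.41775526e-01],
       [ 0.00000000e+00,  0.00000000e+00,  0.00000000e+00,
         1.00000000e+00]])}
```

View pics/top0.png

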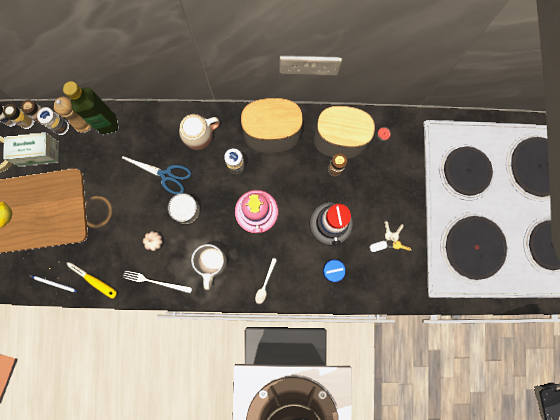

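View pics/side0.png

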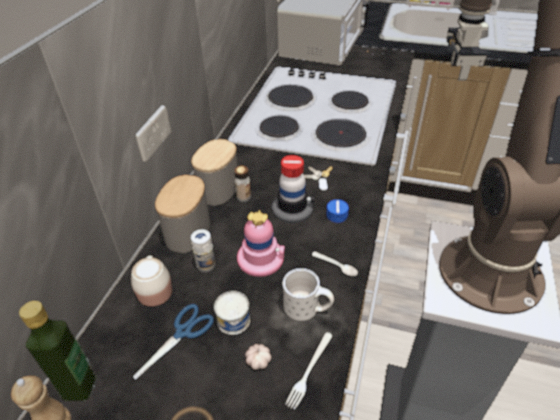

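The top view shows the red cap on the cylinder at (339,217). Things that could be mistaken for it are the pink look-alike (257,207), the blue cap (334,271) and a small red disc (384,133). By the description I choose the red one on the silver cylinder. In the side view it is at about (292,165).

```bash
cat > h.py <<'E'
import cv2,numpy as np
from cell import arm, imaging, job
from scipy.spatial.transform import Rotation as R
def ray(cam,uv):
    p=imaging.camera_params(cam);K=np.array([[p['fx'],0,p['cx']],[0,p['fy'],p['cy']],[0,0,1]])
    n=cv2.undistortPoints(np.array([[uv]],float),K,p['dist'])[0,0];d=np.r_[n,1]
    if 'rvec' in p:
        M=cv2.Rodrigues(p['rvec'])[0];return -M.T@p['tvec'],M.T@d
    s=arm.observe();T=np.eye(4);T[:3,:3]=R.from_rotvec(s['ee_rot']).as_matrix();T[:3,3]=s['position'];T=T@p['hand_eye']
    return T[:3,3],T[:3,:3]@d
def plane(cam,uv,z):
    o,d=ray(cam,uv);return o+d*(z-o[2])/d[2]
def red(img):
    h=cv2.cvtColor(img,cv2.COLOR_RGB2HSV)
    return (((h[...,0]<6)|(h[...,0]>174))&(h[...,1]>190)&(h[...,2]>70)).astype(np.uint8)
def blobs(m,amin=20):
    n,l,s,c=cv2.connectedComponentsWithStats(m)
    return [(c[i].round(1),s[i]) for i in range(1,n) if s[i][4]>amin]
E
python3 - <<'E'
from h import *
a=cv2.imread("pics/top0.png")[:,:,::-1].copy();b=cv2.imread("pics/side0.png")[:,:,::-1].copy()
for n,i in(("top",a),("side",b)):
    for c,s in blobs(red(i)):print(n,c,s)
cv2.imwrite("pics/crop.png",np.hstack([cv2.resize(x[:,:,::-1],(400,400),interpolation=cv2.INTER_CUBIC) for x in(a[190:250,305:365],b[145:225,255:335])]))
E
```

```text
top [338.2 215.7] [327 204  24  24 391]
side [294.1 173.6] [289 170  11   7  22]
```

View pics/crop.png

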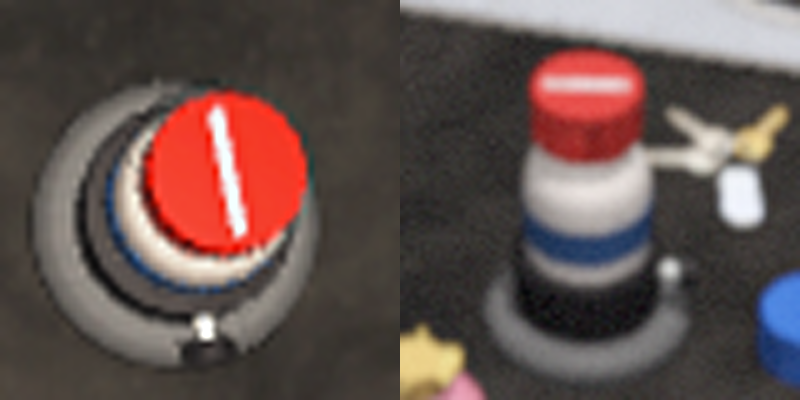

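The close crop confirms it: a red cap with a white stripe, on the silver cylinder with a blue band and a clamp screw. The cap-top centre is at about (339.2,215.8) in the top view and (292.4,162) in the side view.

Run:
```python
from h import *
np.set_printoptions(precision=4,suppress=True)
P=plane("top",(339.2,215.8),.17);print(P,plane("side",(292.4,162),.17))
c=lambda x,y:(x/400*60+305,y/400*60+190)
d=plane("top",c(217,110),.17)-plane("top",c(240,232),.17);print("stripe",d,np.arctan2(d[1],d[0]))
d=plane("top",c(147,172),.17)-plane("top",c(308,172),.17);print("width",d)
print("foot c",plane("top",c(175,225),.018),"screw",plane("top",c(205,340),.06))
for n,uv,z in(("mug",(209,261),.09),("jarA",(234,158),.108),("jarB",(338,163),.105),("keys",(391,240),.005),("spoon",(265,281),.005),("tin",(183,208),.058),("garlic",(152,241),.03),("pink",(257,203),.15),("bluecap",(334,271),.034),("canister",(346,125),.15)):print(n,plane("top",uv,z))
s=arm.observe();print(R.from_rotvec(s['ee_rot']).as_matrix());print(s['position'])
```

```text
[ 0.5378 -0.1003  0.17  ] [ 0.5343 -0.099   0.17  ]
stripe [0.0447 0.0085 0.    ] 0.18773404800608148
width [-0.0012  0.0589  0.    ]
foot c [ 0.5357 -0.0989  0.018 ] screw [ 0.4852 -0.1061  0.06  ]
mug [0.4251 0.2221 0.09  ]
jarA [0.692  0.1651 0.108 ]
jarB [ 0.6854 -0.1059  0.105 ]
keys [ 0.495  -0.2673  0.005 ]
spoon [0.3769 0.0792 0.005 ]
tin [0.5653 0.3013 0.058 ]
garlic [0.4774 0.3873 0.03  ]
pink [0.5683 0.1006 0.15  ]
bluecap [ 0.4068 -0.1051  0.034 ]
canister [ 0.7744 -0.1207  0.15  ]
[[ 0.9746  0.2238 -0.0004]
 [ 0.2238 -0.9746  0.0013]
 [-0.0001 -0.0014 -1.    ]]
[ 0.1398 -0.6087  0.243 ]
```

Request:
jog_arm --moves '[{"fingers":-1,"xyz":[4.2,-3.4,0],"angular":[0,0,-0.1]},{"fingers":-1,"xyz":[8.4,-6.8,0],"angular":[0,0,-0.2]},{"fingers":-1,"xyz":[12.6,-10.2,0],"angular":[0,0,-0.3]},{"fingers":-1,"xyz":[16.8,-13.6,0],"angular":[0,0,-0.4]},{"fingers":-1,"xyz":[21,-17,0],"angular":[0,0,-0.5]},{"fingers":-1,"xyz":[25.2,-20.4,0],"angular":[0,0,-0.6]},{"fingers":-1,"xyz":[29.4,-23.8,0],"angular":[0,0,-0.7]},{"fingers":-1,"xyz":[33.6,-27.2,0],"angular":[0,0,-0.8]},{"fingers":-1,"xyz":[37.8,-30.6,0],"angular":[0,0,-0.9]},{"fingers":-1,"xyz":[42,-34,0],"angular":[0,0,-1.0]},{"fingers":-1,"xyz":[46.2,-37.4,0],"angular":[0,0,-1.1]},{"fingers":-1,"xyz":[50,-40.8,0],"angular":[0,0,-1.16]}]'

```text
clock: 1.6
position: [0.5367, -0.0982, 0.2435]
ee_rot: [-2.415, -2.009, 0.0]
force: [-0.1, -0.2, -0.5]
width: 1.004
```

Run:
```python
from h import *
np.set_printoptions(precision=4,suppress=True)
s=arm.observe();print({k:s[k] for k in('clock','joints','position','force','ft_torque')});print(R.from_rotvec(s['ee_rot']).as_matrix())
i=imaging.get_image("wrist");cv2.imwrite("pics/w1.png",i[:,:,::-1])
for c,q in blobs(red(i),200):print(c,q,plane("wrist",c,.17),plane("wrist",(q[0]+q[2]/2,q[1]+q[3]/2),.17))
```

```text
{'clock': 1.6, 'joints': array([ 0.4446,  0.3523, -0.4772,  1.7376,  0.1792,  1.0953, -0.2726]), 'position': array([ 0.5367, -0.0982,  0.2435]), 'force': array([-0.0674, -0.2142, -0.5276]), 'ft_torque': array([-0.0509, -0.1485,  0.0079])}
[[ 0.1816  0.9834 -0.0004]
 [ 0.9834 -0.1816 -0.    ]
 [-0.0001 -0.0004 -1.    ]]
[278.2 224.8] [ 239  184   80   82 4425] [ 0.5429 -0.086   0.17  ] [ 0.5435 -0.0862  0.17  ]
```

View pics/w1.png

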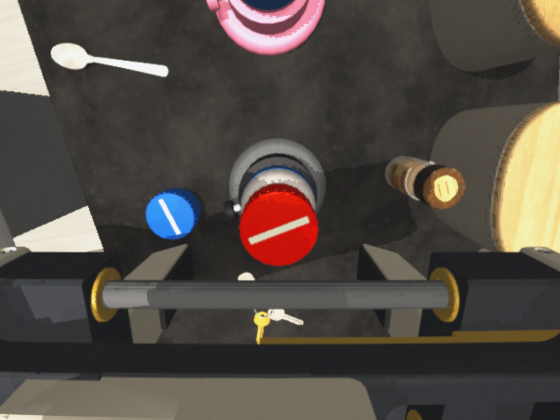

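The wrist view shows the red cap at (278,225), 80 px across, and the blue one at (170,213). The arm was probably still settling, so I'll measure again.

Run:
```python
from h import *
np.set_printoptions(precision=4,suppress=True)
for k in range(4):
    s=arm.observe();i=imaging.get_image("wrist")
    print(s['clock'],s['position'],abs(s['dq']).max())
s=arm.observe();q=[q for c,q in blobs(red(i),200)][0]
print(s['position'],q,plane("wrist",(q[0]+q[2]/2-.5,q[1]+q[3]/2-.5),.17))
a,b=s['position'],R.from_rotvec(s['ee_rot']).as_matrix();print(b[:,0])
```

```text
1.65 [ 0.54   -0.0907  0.2438] 0.060172764391569704
1.7 [ 0.5383 -0.0933  0.2436] 0.07060710136478573
1.75 [ 0.5369 -0.0964  0.2433] 0.053693711662623836
1.8 [ 0.5359 -0.0987  0.2432] 0.033195905769952766
[ 0.5354 -0.1     0.2433] [ 240  184   80   81 4440] [ 0.5392 -0.095   0.17  ]
[ 0.1842  0.9829 -0.0005]
```

Request:
jog_arm --moves '[{"fingers":-1,"xyz":[0.2,0.1,2],"angular":[0,0,0]},{"fingers":-1,"xyz":[0.2,0.1,4],"angular":[0,0,0]},{"fingers":-1,"xyz":[0.2,0.1,6],"angular":[0,0,0]},{"fingers":-1,"xyz":[0.2,0.1,7.5],"angular":[0,0,0]},{"fingers":-1,"xyz":[0.2,0.1,8.5],"angular":[0,0,0]},{"fingers":-1,"xyz":[0.2,0.1,8.5],"angular":[0,0,0]},{"fingers":-1,"xyz":[0.2,0.1,8.5],"angular":[0,0,0]}]'

```text
clock: 2.72
position: [0.5376, -0.0979, 0.1593]
ee_rot: [2.417, 2.006, 0.001]
force: [1.1, 0.5, 0.2]
width: 0.999
```

Request:
jog_arm --moves '[{"fingers":1,"xyz":[0,0,0],"angular":[0,0,0]},{"fingers":1,"xyz":[0,0,0],"angular":[0,0,0]},{"fingers":1,"xyz":[0,0,0],"angular":[0,0,0]},{"fingers":1,"xyz":[0,0,0],"angular":[0,0,0]},{"fingers":1,"xyz":[0,0,0],"angular":[0,0,0]},{"fingers":1,"xyz":[0,0,0],"angular":[0,0,0]}]' --grip_force 15

```text
clock: 3.48
position: [0.5379, -0.0979, 0.1589]
ee_rot: [2.417, 2.006, 0.001]
force: [3.4, -0.2, -1.1]
width: 0.633
```

```bash
cat > st.py <<'E'
from h import *
np.set_printoptions(precision=4,suppress=True)
s=arm.observe();m=R.from_rotvec(s['ee_rot']).as_matrix()
print({k:s[k] for k in('clock','joints','position','force','ft_torque','width')});print("yaw",np.arctan2(m[1,0],m[0,0]),"zax",m[:,2])
E
python3 st.py
python3 -c "
from h import *
i=imaging.get_image('side')[110:250,220:380,::-1];cv2.imwrite('pics/s2.png',cv2.resize(i,None,fx=4,fy=4))"
```

```text
{'clock': 3.475, 'joints': array([ 0.4191,  0.4403, -0.4544,  1.841 ,  0.2387,  0.9129, -0.3297]), 'position': array([ 0.5379, -0.0979,  0.1589]), 'force': array([ 3.3809, -0.1966, -1.0863]), 'ft_torque': array([-0.1465, -0.9239,  0.005 ]), 'width': 0.6334119496473589}
yaw 1.3856009830804883 zax [ 0.0012 -0.0001 -1.    ]
```

View pics/s2.png

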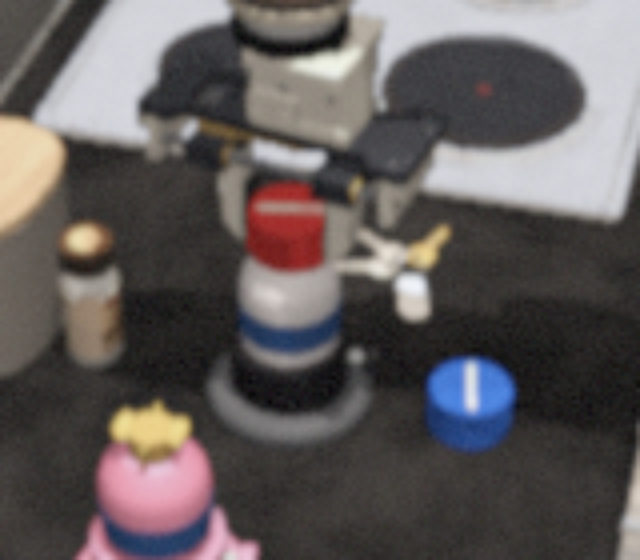

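The side view shows the fingers on either side of the cap, and the opening is 58 mm. I'll raise the grip to 60 N and try one way (tool +z, which is clockwise from above).

Request:
jog_arm --moves '[{"fingers":1,"xyz":[0,0,0],"angular":[0,0,0]},{"fingers":1,"xyz":[0,0,0],"angular":[0,0,0]},{"fingers":1,"xyz":[0,0,0],"angular":[0,0,0.08]},{"fingers":1,"xyz":[0,0,0],"angular":[0,0,0.16]},{"fingers":1,"xyz":[0,0,0],"angular":[0,0,0.24]},{"fingers":1,"xyz":[0,0,0],"angular":[0,0,0.32]},{"fingers":1,"xyz":[0,0,0],"angular":[0,0,0.36]},{"fingers":1,"xyz":[0,0,0],"angular":[0,0,0.36]}]' --grip_force 60

```text
clock: 4.53
position: [0.5381, -0.097, 0.159]
ee_rot: [2.737, 1.542, 0.003]
force: [5.4, 1.4, -1.7]
width: 0.626
```

```bash
python3 st.py
```

```text
{'clock': 4.525, 'joints': array([ 0.3557,  0.4268, -0.3685,  1.8463,  0.1904,  0.9014, -0.6459]), 'position': array([ 0.5381, -0.097 ,  0.159 ]), 'force': array([ 5.4423,  1.3889, -1.6817]), 'ft_torque': array([ 0.3345, -1.2928,  0.0788]), 'width': 0.6259770642501972}
yaw 1.026018847398711 zax [ 0.0016  0.0007 -1.    ]
```

Request:
jog_arm --moves '[{"fingers":1,"xyz":[0,0,0],"angular":[0,0,0.07]},{"fingers":1,"xyz":[0,0,0],"angular":[0,0,0.14]},{"fingers":1,"xyz":[0,0,0],"angular":[0,0,0.2]},{"fingers":1,"xyz":[0,0,0],"angular":[0,0,0.2]}]'

```text
clock: 5.03
position: [0.5384, -0.0972, 0.1591]
ee_rot: [2.877, 1.26, 0.004]
force: [6.5, 1.5, -1.3]
width: 0.627
```

```bash
python3 st.py
```

```text
{'clock': 5.025, 'joints': array([ 0.3207,  0.4205, -0.3205,  1.8489,  0.1648,  0.8957, -0.822 ]), 'position': array([ 0.5384, -0.0972,  0.1591]), 'force': array([ 6.5468,  1.5268, -1.3339]), 'ft_torque': array([ 0.0905, -1.5375,  0.0856]), 'width': 0.6270113864939909}
yaw 0.8256527568415652 zax [ 0.0023  0.0005 -1.    ]
```

After 0.56 rad the moment is only about 0.09 N m, so the cap turns freely clockwise. I'll carry on to 1.05 rad.

Request:
jog_arm --moves '[{"fingers":1,"xyz":[0,0,0],"angular":[0,0,0.09]},{"fingers":1,"xyz":[0,0,0],"angular":[0,0,0.18]},{"fingers":1,"xyz":[0,0,0],"angular":[0,0,0.27]},{"fingers":1,"xyz":[0,0,0],"angular":[0,0,0.36]},{"fingers":1,"xyz":[0,0,0],"angular":[0,0,0.44]},{"fingers":1,"xyz":[0,0,0],"angular":[0,0,0.49]},{"fingers":1,"xyz":[0,0,0],"angular":[0,0,0.49]},{"fingers":1,"xyz":[0,0,0],"angular":[0,0,0.49]}]'

```text
clock: 6.02
position: [0.5385, -0.0973, 0.1591]
ee_rot: [-3.097, -0.526, -0.004]
force: [6.9, 0.6, -1.6]
width: 0.624
```

```bash
python3 st.py
python3 -c "
from h import *
i=imaging.get_image('wrist')[:,:,::-1];cv2.imwrite('pics/w3.png',i)"
```

```text
{'clock': 6.025, 'joints': array([ 0.2348,  0.4083, -0.2044,  1.8562,  0.1036,  0.8849, -1.2533]), 'position': array([ 0.5385, -0.0973,  0.1591]), 'force': array([ 6.9063,  0.5554, -1.6047]), 'ft_torque': array([ 0.0681, -1.5647,  0.0565]), 'width': 0.6244212705935654}
yaw 0.33629460439440956 zax [ 0.0025  0.0004 -1.    ]
```

View pics/w3.png

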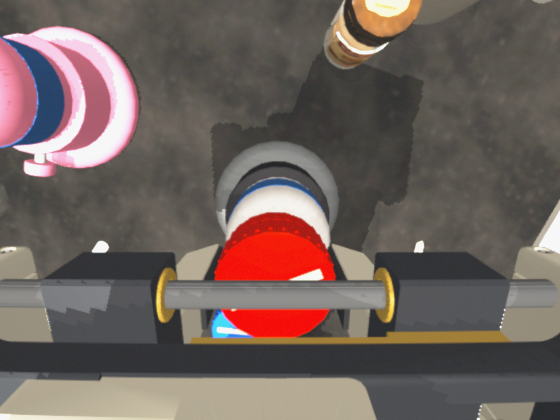

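In the wrist view the stripe runs from about (230,305) to (322,275), the same slope relative to the jaws as before. So the cap turned with the gripper, by about 1.05 rad. Now I'll lift slowly.

Request:
jog_arm --moves '[{"fingers":1,"xyz":[0,0,-0.3],"angular":[0,0,0]},{"fingers":1,"xyz":[0,0,-0.6],"angular":[0,0,0]},{"fingers":1,"xyz":[0,0,-0.9],"angular":[0,0,0]},{"fingers":1,"xyz":[0,0,-0.9],"angular":[0,0,0]}]'

```text
clock: 6.58
position: [0.5382, -0.098, 0.168]
ee_rot: [3.097, 0.525, 0.003]
force: [6.1, -1.1, -2.3]
width: 0.623
```

```bash
python3 st.py
```

```text
{'clock': 6.575, 'joints': array([ 0.2365,  0.3978, -0.2049,  1.8466,  0.1005,  0.9051, -1.2501]), 'position': array([ 0.5382, -0.098 ,  0.168 ]), 'force': array([ 6.0822, -1.1202, -2.3388]), 'ft_torque': array([-0.2938, -1.4413, -0.0087]), 'width': 0.6231701491701074}
yaw 0.3356047633940819 zax [ 0.002  -0.0002 -1.    ]
```

The pull is only about −2.3 N, the cap's weight, so it is free. I'll lift it further and then move it sideways.

Request:
jog_arm --moves '[{"fingers":1,"xyz":[0,0,-1.2],"angular":[0,0,0]},{"fingers":1,"xyz":[0,0,-2.6],"angular":[0,0,0]},{"fingers":1,"xyz":[0,0,-4.2],"angular":[0,0,0]},{"fingers":1,"xyz":[0,0,-5.8],"angular":[0,0,0]},{"fingers":1,"xyz":[-0.3,0.9,-7],"angular":[0,0,0]},{"fingers":1,"xyz":[-0.9,2.6,-7],"angular":[0,0,0]},{"fingers":1,"xyz":[-1.6,4.6,-7],"angular":[0,0,0]},{"fingers":1,"xyz":[-2.3,6.6,-7],"angular":[0,0,0]},{"fingers":1,"xyz":[-2.9,8.2,-7],"angular":[0,0,0]},{"fingers":1,"xyz":[-3.3,9.4,-7],"angular":[0,0,0]},{"fingers":1,"xyz":[-3.3,9.4,-7],"angular":[0,0,0]},{"fingers":1,"xyz":[-3.3,9.4,-7],"angular":[0,0,0]}]'

```text
clock: 8.07
position: [0.5372, -0.1966, 0.2376]
ee_rot: [-3.097, -0.526, -0.0]
force: [0.3, 0.7, -2.5]
width: 0.621
```

Request:
jog_arm --moves '[{"fingers":1,"xyz":[0,0,0],"angular":[0,0,0]},{"fingers":1,"xyz":[0,0,0],"angular":[0,0,0]},{"fingers":1,"xyz":[0,0,0],"angular":[0,0,0]},{"fingers":1,"xyz":[0,0,0],"angular":[0,0,0]},{"fingers":1,"xyz":[0,0,0],"angular":[0,0,0]},{"fingers":1,"xyz":[0,0,0],"angular":[0,0,0]}]'

```text
clock: 8.82
position: [0.5371, -0.1975, 0.2377]
ee_rot: [3.097, 0.525, 0.0]
force: [-0.1, 0.5, -2.5]
width: 0.624
```

```bash
python3 st.py
python3 -c "
from h import *
i=imaging.get_image('side')[80:250,190:400,::-1];cv2.imwrite('pics/s4.png',cv2.resize(i,None,fx=3.5,fy=3.5))
print(abs(arm.observe()['dq']).max())"
```

```text
{'clock': 8.825, 'joints': array([ 0.3843,  0.3641, -0.1693,  1.7017,  0.0681,  1.0815, -1.0412]), 'position': array([ 0.5371, -0.1975,  0.2377]), 'force': array([-0.0644,  0.494 , -2.5017]), 'ft_torque': array([0.0049, 0.0002, 0.0681]), 'width': 0.6244395351336064}
yaw 0.3356329926263794 zax [ 0.0001 -0.0001 -1.    ]
0.0017005794873095022
```

View pics/s4.png

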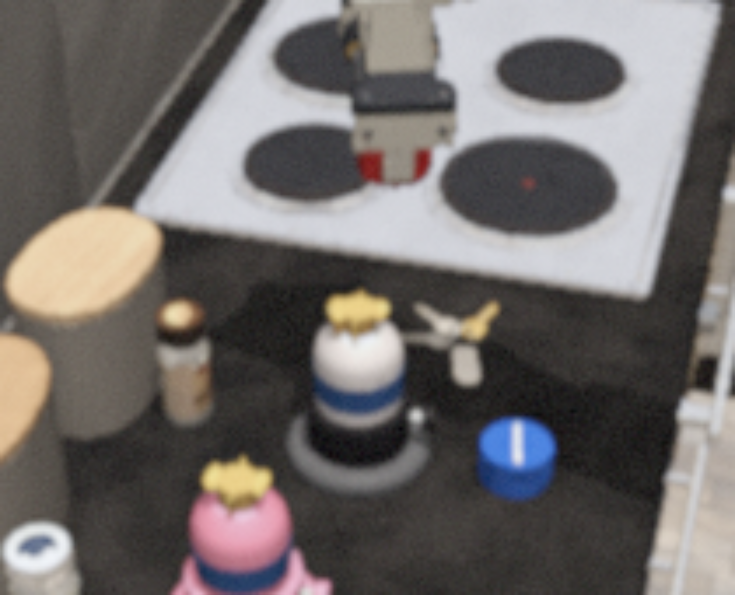

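The side view shows the cap upright in the fingers at about (395,165). The brass neck is bare at (358,310), and nothing around it has moved. The arm is still, so I'll hand in.

```bash
python3 -c "
from cell import job
print(job.sign_off())"
```

```text
the job is handed in; nothing more can be done
None
```

The red cap is off the gas cylinder and I handed the job in with the gripper still holding it. `sign_off()` gives no verdict, so I don't know how it was judged.

- **Thread:** I gripped the cap at 60 N and tried clockwise (seen from above) first. It turned freely, at no more than about 0.09 N m through 1.05 rad. I therefore never tried anticlockwise.
- **Lift:** The cap came off with no resistance beyond its own weight, about 2.5 N.
- **Last checks:**
  - The cap's underside is about 0.215 m above the worktop, worked out from the gripper height.
  - It is about 0.10 m to the side of the cylinder in −y.
  - The gripper points straight down, the arm is still and the opening is steady at about 57 mm.
  - The last side view shows the neck uncovered, and nothing in that part of the scene had moved. The tin, garlic, mug and teaspoon were outside the crop, but the arm never went near them.
- **Disagreement:** The first wrist reading of the cap was about 14 mm off because the arm was still settling. After it settled, the three cameras agreed to within about 5 mm, and the grasp closed at the cap's 58 mm width.

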